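# Blow pencil bundles clean and lay them out for packing

### The arm

A 7-joint arm with a two-finger parallel gripper is mounted at the origin on the work surface. World frame = base frame: x ahead of the robot, y to its left, z up, the work surface at z = 0. Lengths are in mm, angles in rad, forces in N, time in s.
With the tool pointing down it reaches from about 400 to 850 mm from the base axis. Payload 4.5 kg.
Tool frame: the origin (TCP) lies between the finger pads; the fingertips stand 14 mm ahead of it and the grasp point (between the pads) lies 5 mm behind it; z points along the fingers, y is the line along which they close (so a half turn about z gives the same grasp; the last joint's range is limited). The gripper opens to 88 mm and grips with 3 to 60 N. Pads are 18 mm wide; open, the fingers measure 123 mm over their backs; the gripper's body (75 mm by 187 mm) begins 45 mm behind the grasp point.
Start: joints at [-1.292, 0.689, -0.195, 1.565, 0.157, 0.902, -0.215], TCP at [151.455, 606.394, 252.743] pointing down, gripper open.
Joint ranges: [-3.01, 3.01], [-0.46, 2.08], [-1.47, 1.51], [0.13, 2.56], [-1, 4.14], [0.04, 2.09], [-2.66, 2.66]. Speed limits (rad/s): [2.57, 2.57, 3.14, 3.14, 3.14, 3.14, 3.14].

### API

Orientations are given as a rotation vector (axis times angle).
In Python, from bench import manip, eyes, job gives the robot as it stands.
- The arm moves only by the shell command python3 -m crank 'ROWS' [OPENING]. ROWS is text: rows parted by semicolons, each of 6 numbers parted by spaces: the shift along the tool's x, y, z in mm, then the turn, a rotation vector about the tool's x, y, z in degrees. In form: tx ty tz rx ry rz; .... A call has 1 to 12 rows; each row is the pose to reach, as a shift and turn from the pose commanded when the call began, along the tool's axes at that moment; what a row does not reach only later rows make up. A row lasts 1/10 s, in which the tool goes at most 50 mm and 8.59 degrees, less where a joint would pass 70% of its speed; a pose out of reach is approached as far as the arm can. A call with a gripper value outside its range is refused whole. OPENING is the finger opening in mm, from 0 to 88.1, set as the call begins (- or left out, the last holds). The fingers move at their own pace and stop on an object; the grip force is fixed at half the most. Time passes only in rows, so rows that repeat a pose let the fingers close. It gives the time, the measured TCP pose, the force, the opening and the grip force at its end, in the units of the state.
- manip.state(): the state, without advancing time (a new reading comes with each control period).
- eyes.read_camera(name): name is "side" or "top"; returns (picture, depth): 400x640x3 uint8, blue, green, red; 400x640 float32, mm along the optical axis (not along the pixel's ray), 0 where there is no reading.
- eyes.camera_info(name): a dict with "intrinsics" (3x3 intrinsics, pixels), "dist" ([k1, k2, p1, p2, k3] as OpenCV has them; the pictures are not rectified), "origin" and "attitude" of the camera in the world. Camera axes: x right, y down, z forward; pixel columns grow to the right and rows downward; lengths in mm; the calibration is good to about 2 mm. A picture is of the moment at which its call begins. camera_info takes no time and is no camera call.
- job.job_done(): hands the job in; it is judged then, once.
The state is a dict: "clock": time; "q": joint angles; "qvel": joint speeds; "effort": joint torques, N m; "ee_pos": TCP position; "eef_rot": TCP orientation; "ft_force": force on the tool from outside, world axes, zero at the start; "torque": the same for the moment, N m; "width": opening from 0.0 (shut) to 1.0 (fully open); "finger_force": force on a finger pad.
Only numpy, scipy, OpenCV 4.12 (cv2) and the standard library are available. Lean on these libraries where they do the work, as an engineer would, in place of code of your own. Each camera call takes 0.05 s, during which the arm holds its last target. There are 200 camera calls.

### The job

With the air valve still shut, lay every pencil bundle on the blow-off bed, one to a lane, lengthwise over the middle of its row of jets. Then turn the valve handle fully open, press the treadle down to its stop and hold it there for four seconds with all bundles in their lanes, let it up and turn the valve fully shut again; keep the bundles at the bed until then. Only after that lay each bundle in the middle of an outlined rectangle of its own on the packing board, lengthwise, and let go, leaving the other things on the bench where they are.

Things in the scene. Friction and masses are not known exactly. Their poses are not given: they have to be found in the camera images.
- bundle1: loose banded bundle of a dozen short yellow pencils (4 wide, 3 high), 95 mm long (its x axis) x 30 x 23 mm, 60 g, with a paper band round the middle; origin at its centre, 11.5 mm above what it lies on. Two or three of the four bundles are present (None when absent)
- bundle2: loose banded bundle of a dozen short yellow pencils (4 wide, 3 high), 95 mm long (its x axis) x 30 x 23 mm, 60 g, with a paper band round the middle; origin at its centre, 11.5 mm above what it lies on. Two or three of the four bundles are present (None when absent)
- bundle3: loose banded bundle of a dozen short yellow pencils (4 wide, 3 high), 95 mm long (its x axis) x 30 x 23 mm, 60 g, with a paper band round the middle; origin at its centre, 11.5 mm above what it lies on. Two or three of the four bundles are present (None when absent)
- bundle4: loose banded bundle of a dozen short yellow pencils (4 wide, 3 high), 95 mm long (its x axis) x 30 x 23 mm, 60 g, with a paper band round the middle; origin at its centre, 11.5 mm above what it lies on. Two or three of the four bundles are present (None when absent)
- bed: fixed blow-off bed: aluminium plate 130 mm (x) x 236 mm (y), 8 mm thick, with three lanes along its x axis, each a row of small jet holes between two black lines; a dark air manifold 22 mm high runs along its far (+x) edge. Origin at the centre of the plate's underside
- lane1 (a point): centre of a lane of the blow-off bed, on the plate's top face, -92 mm along the bed's y axis; x axis along the lane (lane 46 mm wide between its lines)
- lane2 (a point): centre of a lane of the blow-off bed, on the plate's top face, 0 mm along the bed's y axis; x axis along the lane (lane 46 mm wide between its lines)
- lane3 (a point): centre of a lane of the blow-off bed, on the plate's top face, 92 mm along the bed's y axis; x axis along the lane (lane 46 mm wide between its lines)
- board: fixed packing board: plywood 130 mm (x) x 236 mm (y), 6 mm thick, with three outlined rectangles 112 x 46 mm side by side, long way along its x axis. Origin at the centre of its underside
- spot1 (a point): centre of an outlined rectangle of the packing board, on its top face, -92 mm along the board's y axis; x axis along the rectangle
- spot2 (a point): centre of an outlined rectangle of the packing board, on its top face, 0 mm along the board's y axis; x axis along the rectangle
- spot3 (a point): centre of an outlined rectangle of the packing board, on its top face, 92 mm along the board's y axis; x axis along the rectangle
- air_valve (a joint): angle of the air valve's quarter-turn handle: 0 = shut (handle across the pipe, pointing to the valve's own -x), 1.571 = fully open (handle along the pipe, pointing to the valve's +y); it turns clockwise seen from above to open; hard stops at both ends; it stays where it is left (about 2 N at the grip)
- handle_pivot (a point): point on the vertical turning axis of the valve handle, fixed, at the mid-height of the handle (113 mm above the table); its axes are the valve's: pipe along y. The pipe's top lies 54 mm below this point
- handle_grip (a point): point on the valve handle 80 mm from the pivot, mid-height; the handle is a level black bar 105 mm long from the pivot, 14 mm wide, 14 mm high
- treadle (a joint): angle of the sprung treadle: 0 = up, 0.25 = down at its stop; about 8 N at the pad holds it down and it springs back
- treadle_pad (a point): point on the top face of the treadle's ribbed tread, 20 mm from its free end, where to press; the plate is 58 mm wide, 130 mm long, hinged at its other end (the base's -y end, 110 mm from this point); the pad is about 58 mm above the table when up and 31 mm when down
- sharpener: bystander: small metal pencil sharpener 25 x 15 x 12 mm; origin under its centre
- eraser: bystander: white eraser 22 x 45 x 13 mm; origin under its centre
- pencil_tub: bystander: steel tub, 84 mm across, of pencils standing up to 180 mm; origin under its centre
- tape_roll: bystander: roll of clear tape 96 mm across, 45 mm high; origin under its centre
- eraser_carton: bystander: cardboard carton 90 x 130 x 50 mm; origin under its centre
- brush_cup: bystander: white cup 72 mm across, 85 mm high; origin under its centre
- brush: bystander: hand brush lying on the table; origin underneath it

How it is judged:
By the outcome, as a careful person would: the job done as asked, in the order asked, and still so for the second after the job is handed in, with the robot touching nothing.
Of bundle1, bundle2, bundle3, bundle4 only 2 to 3 are there at a start; the rules pass over those that are not, and their reading is None.
At some moment in a run one of bundle1, bundle2, bundle3, bundle4 may be knocked a few centimetres aside while the robot is not near it.
Once in a run the grip may slacken for a moment while it holds something.
It also fails if it takes over 210 s, if anything falls off the work surface, if the arm or the gripper's body presses on something with over 40 N, if the wrist force passes 120 N, or if a joint passes its speed limit or range.

## Working session

There is one attempt and no reset: what is moved stays moved. The work goes in short steps, Python scripts to look and compute and a shell command to move; the robot and the scene stay as the last step left them, time stands still between calls to the robot, and variables do not carry over. Pictures are saved under pics/ and viewed, at most 14 in all, crops included, and the job is handed in when it is done.

```bash
ls; mkdir -p pics
python3 - <<'E'
from bench import manip, eyes
import cv2, numpy as np
print(manip.state())
for n in("top","side"):
    i=eyes.camera_info(n);print(n,i)
    p,d=eyes.read_camera(n); cv2.imwrite(f'pics/{n}0.png',p); np.save(f'pics/{n}0.npy',d)
E
```

```text
pics
{'clock': 0.0, 'q': array([-1.29219436,  0.69001375, -0.19450404,  1.56636115,  0.15728446,
        0.9025103 , -0.21510249]), 'qvel': array([ 0.00039775, -0.00018343, -0.0005512 ,  0.0021457 ,  0.00066502,
        0.00102684, -0.00080613]), 'effort': array([-4.16705143e-04, -5.27571774e+01, -1.26671176e+00, -1.53433245e+01,
       -5.26117883e-02,  6.54565782e-03,  1.73357021e-04]), 'ee_pos': array([151.3756076 , 605.74712459, 251.88663107]), 'eef_rot': array([-3.83458068e-01, -3.11799955e+00,  2.98455194e-03]), 'ft_force': array([ 0.50507117, -0.58886156,  0.2066473 ]), 'torque': array([ 0.07993863, -0.04945501,  0.08172773]), 'finger_force': 0.0, 'width': 0.999426708755}
top {'intrinsics': array([[370.41921321,   0.        , 322.4780114 ],
       [  0.        , 370.41921321, 197.02121029],
       [  0.        ,   0.        ,   1.        ]]), 'dist': array([-0.00289732,  0.        ,  0.        ,  0.        ,  0.        ]), 'origin': array([ 484.78282601,  -28.75146568, 1042.77397649]), 'attitude': array([-2.21528829,  2.17219563, -0.05836819])}
side {'intrinsics': array([[427.15059316,   0.        , 319.47855955],
       [  0.        , 427.15059316, 196.03120604],
       [  0.        ,   0.        ,   1.        ]]), 'dist': array([0.03876704, 0.        , 0.        , 0.        , 0.        ]), 'origin': array([286.5497582 , 801.98686054, 808.32094147]), 'attitude': array([-0.39643712,  2.69222067, -1.2616392 ])}
```

View pics/top0.png

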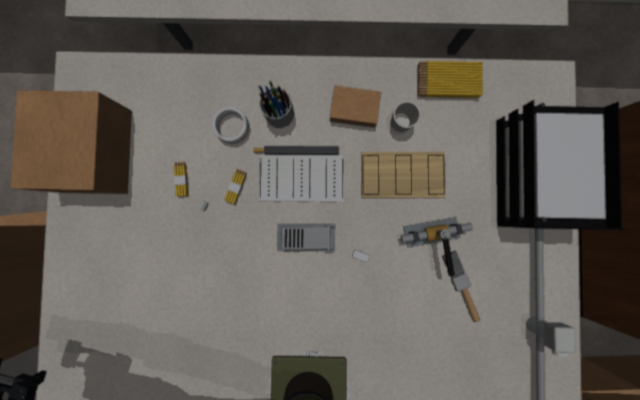

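View pics/side0.png

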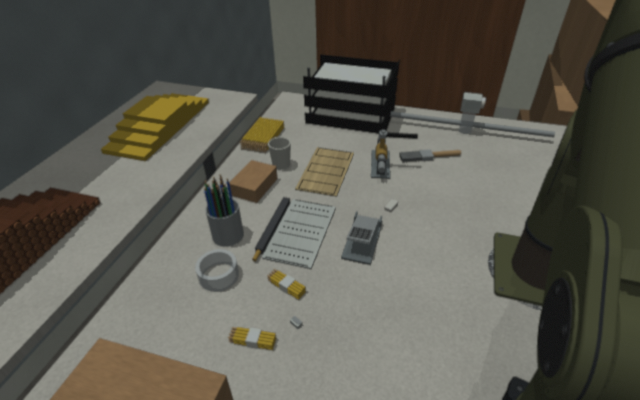

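The top view shows bundles at about (181,180) and (235,187), with the bed at (302,178) and the board at (403,175). The treadle is at (306,237) and the valve body at (437,233), its handle running to about (450,270). The side view agrees: bundles at (253,338) and (287,284), with the valve at (381,160).

```bash
cat > h.py <<'E'
import numpy as np, cv2
from bench import manip, eyes
from scipy.spatial.transform import Rotation as R
def cam(n):
    i=eyes.camera_info(n); return i["intrinsics"],i["dist"],np.array(i["origin"]),R.from_rotvec(i["attitude"]).as_matrix()
def rays(n,uv):
    K,D,o,A=cam(n); p=cv2.undistortPoints(np.array(uv,float).reshape(-1,1,2),K,D)[:,0]
    return o,np.c_[p,np.ones(len(p))]@A.T
def atz(n,uv,z):
    o,r=rays(n,uv); return o+r*((z-o[2])/r[:,2])[:,None]
def cloud(n,d):
    v,u=np.mgrid[:400,:640]; o,r=rays(n,np.c_[u.ravel(),v.ravel()])
    return (o+r*d.reshape(-1,1)).reshape(400,640,3)
def tri(a,b):
    o1,r1=rays("top",[a]);o2,r2=rays("side",[b]);r1=r1[0];r2=r2[0]
    t=np.linalg.lstsq(np.c_[r1,-r2],o2-o1,rcond=None)[0]
    P,Q=o1+r1*t[0],o2+r2*t[1]; return (P+Q)/2,np.linalg.norm(P-Q)
E
python3 - <<'E'
from h import *
t=cv2.imread('pics/top0.png');s=cv2.imread('pics/side0.png')
cv2.imwrite('pics/t1.png',cv2.resize(t[130:260,165:345],None,fx=4.4,fy=4.4,interpolation=cv2.INTER_CUBIC))
cv2.imwrite('pics/t2.png',cv2.resize(t[140:330,350:490],None,fx=3.15*1.8/1.8,fy=3.15,interpolation=cv2.INTER_CUBIC))
cv2.imwrite('pics/s1.png',cv2.resize(s[120:360,215:475],None,fx=2.5,fy=2.5,interpolation=cv2.INTER_CUBIC)[:600])
for n in("top","side"):
    d=np.load(f'pics/{n}0.npy');c=cloud(n,d)
    pts={"top":[(181,180),(235,187),(300,190),(403,185),(320,237),(295,237),(150,250),(447,252)],"side":[(253,336),(287,283),(300,235),(325,175),(360,240),(300,330)]}[n]
    for u,v in pts: print(n,u,v,d[v,u],c[v,u].round(1))
t=np.load('pics/top0.npy');c=cloud("top",t)
hsv=cv2.cvtColor(cv2.imread('pics/top0.png'),cv2.COLOR_BGR2HSV)
m=((c[...,2]>10)&(c[...,2]<45)).astype(np.uint8); m[:,:165]=0;m[:,260:]=0;m[:155]=0;m[215:]=0
k,l,st,ce=cv2.connectedComponentsWithStats(m)
for i in range(1,k):
    if st[i,4]>60:
        P=c[l==i]; r=cv2.minAreaRect(P[:,:2].astype(np.float32)); print(st[i],P.mean(0),np.median(P[:,2]),r)
E
```

```text
top 181 180 1020.4195 [578.8 363.2  26.4]
top 235 187 1021.3679 [562.6 214.1  24.4]
top 300 190 1038.1016 [559.   35.8   7.2]
top 403 185 1039.7792 [ 578.8 -252.9    6.3]
top 320 237 1004.92847 [430.4 -23.   33.5]
top 295 237 985.75916 [430.1  43.4  52.7]
top 150 250 1035.0581 [383.1 451.7   1.3]
top 447 252 914.19763 [ 404.5 -337.8  122.6]
side 253 336 887.3413 [577.7 370.   21.8]
side 287 283 988.50073 [557.8 223.2  24.3]
side 300 235 1131.5533 [586.6  51.6   7.9]
side 325 175 1341.528 [ 600.6 -226.4    3.2]
side 360 240 1037.1298 [420.4  78.6  63. ]
side 300 330 922.41736 [495.  315.4  -1.3]
[174 162  14  35 415] [581.19176738 368.01143729  21.39680783] 22.17974695372095 ((582.521728515625, 368.6694030761719), (95.36608123779297, 32.86269760131836), 4.3383588790893555)
[224 169  22  36 390] [563.04695392 215.79111132  21.65601243] 22.208874354279885 ((564.7100219726562, 215.97903442382812), (31.6675968170166, 94.42080688476562), 70.77970886230469)
```

View pics/t1.png

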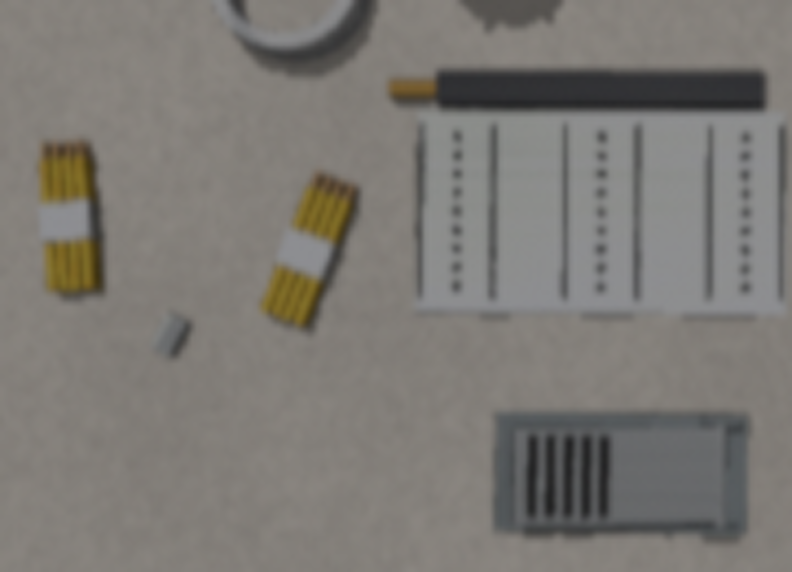

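View pics/t2.png

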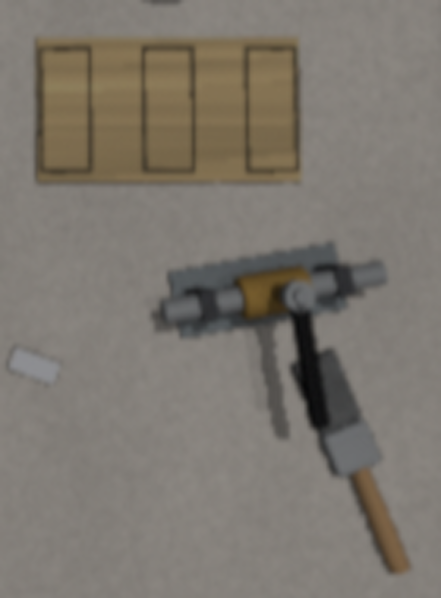

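View pics/s1.png

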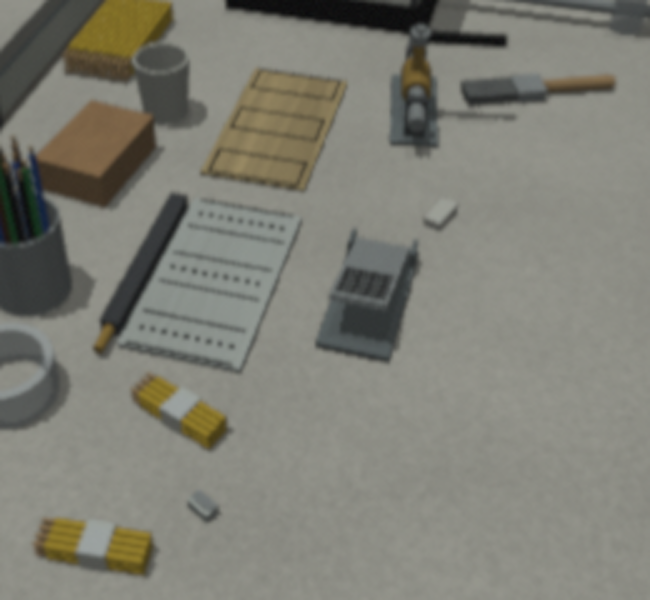

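Enlarged crops (pixels within each crop):
- **Bundles (t1):** the bands are at (66,221) and (306,253).
- **Lanes (t1):** the jet row centres are at (457,211), (601,213) and (745,215).
- **Treadle (t1):** the pad is at about (548,474), with the free end to the left.
- **Board (t2):** the rectangle centres are at (66,109), (168,109) and (272,110).
- **Valve (t2):** the pivot is at (301,295) and the handle tip at (319,425).

The s1 crop shows the same points for triangulation.

Run:
```python
from h import *
f=lambda p,s,o:((p[0]+.5)/s-.5+o[0],(p[1]+.5)/s-.5+o[1])
t1=lambda *p:f(p,4.4,(165,130)); t2=lambda *p:f(p,3.15,(350,140)); s1=lambda *p:f(p,2.5,(215,120))
T=dict(bA=(t1(66,221),s1(96,542),23),bB=(t1(306,253),s1(181,404),23),lane3=(t1(457,211),s1(188,338),8),lane2=(t1(601,213),s1(216,275),8),lane1=(t1(745,215),s1(242,220),8),
 spot3=(t2(66,109),s1(259,167),6),spot2=(t2(168,109),s1(278,124),6),spot1=(t2(272,110),s1(295,84),6),piv=(t2(301,295),s1(420,33),122),tip=(t2(319,425),s1(505,41),120),
 pad=(t1(548,474),s1(363,284),58))
for k,(a,b,z) in T.items():
    P,e=tri(a,b); print(k,P.round(1),'gap%.1f'%e,'atz top',atz("top",[a],z)[0].round(1),'side',atz("side",[b],z)[0].round(1))
a=lambda p,q,z:(lambda A:(A[1]-A[0]).round(1))(atz("top",[p,q],z))
print('lane dir',a(t1(601,292),t1(601,135),8),a(t1(457,211),t1(745,215),8)); print('board',a(t2(168,171),t2(168,47),6),a(t2(66,109),t2(272,110),6))
print('handle',a(t2(301,295),t2(319,425),120)); print('tread',a(t1(515,474),t1(725,474),50))
for n in("top","side"):
    d=np.load(f'pics/{n}0.npy');c=cloud(n,d);z=c[...,2];X=c[...,0];Y=c[...,1]
    hm=(z>100)&(z<135)&(X>280)&(X<470)&(Y<-290)&(Y>-400); P=c[hm]; print('handle pts',len(P),np.median(P[:,2]),cv2.minAreaRect(P[:,:2].astype(np.float32)))
    tm=(z>30)&(z<75)&(X>380)&(X<480)&(Y>-70)&(Y<90); P=c[tm]; print('treadle',len(P),P.min(0).round(),P.max(0).round())
    for lo in(60,40,20,0,-20):
        q=P[(P[:,1]>lo)&(P[:,1]<lo+15)]; 
        if len(q): print(lo,np.median(q,0).round(1))
    for nm,(x0,y0) in dict(bed=(560,35),board=(578,-253)).items():
        q=c[(abs(X-x0)<30)&(abs(Y-y0)<60)&(abs(z)<30)]; print(nm,np.median(q[:,2]))
```

```text
bA [579.  369.6  18.9] gap1.8 atz top [579.5 368.3  23. ] side [576.6 371.6  23. ]
bB [561.3 216.8  21.7] gap2.2 atz top [562.3 216.8  23. ] side [559.7 217.5  23. ]
lane3 [590.4 124.6   6.4] gap4.1 atz top [592.2 125.    8. ] side [587.7 125.7   8. ]
lane2 [591.4  32.8   8.7] gap2.6 atz top [592.7  33.1   8. ] side [590.4  31.9   8. ]
lane1 [591.8 -58.9   9.9] gap2.5 atz top [593.2 -58.7   8. ] side [591.3 -61.1   8. ]
spot3 [ 605.1 -162.3    5.1] gap4.8 atz top [ 607.4 -161.7    6. ] side [ 602.4 -161.6    6. ]
spot2 [ 607.5 -253.3    5.1] gap3.6 atz top [ 609.2 -252.7    6. ] side [ 605.4 -252.5    6. ]
spot1 [ 609.7 -345.7    5.9] gap0.8 atz top [ 610.1 -345.6    6. ] side [ 609.3 -345.6    6. ]
piv [ 448.8 -335.5  116.8] gap2.6 atz top [ 450.3 -333.4  122. ] side [ 446.4 -327.4  122. ]
tip [ 347.  -351.2  112.7] gap2.0 atz top [ 349.  -348.4  120. ] side [ 345.4 -339.6  120. ]
pad [427.6  57.5  63.8] gap4.0 atz top [429.2  58.4  58. ] side [426.7  51.2  58. ]
lane dir [100.5   2.3   0. ] [   1.  -183.7    0. ]
board [111.3   0.9   0. ] [   2.7 -184.     0. ]
handle [-101.2  -14.3    0. ]
tread [   2.5 -127.3    0. ]
handle pts 335 119.32633523025106 ((402.90667724609375, -338.90234375), (112.83489990234375, 22.880491256713867), 7.915534019470215)
treadle 995 [393. -56.  30.] [463.  81.  68.]
60 [426.1  67.6  60.9]
40 [427.5  47.7  55.1]
20 [426.2  27.5  49.3]
0 [427.4   7.1  43.6]
-20 [427.7 -12.3  37.8]
bed 8.107670568951107
board 5.99831706432883
handle pts 234 117.973738333879 ((401.6470031738281, -341.3038635253906), (115.38349914550781, 23.40974235534668), 11.828865051269531)
treadle 583 [390. -57.  30.] [462.  82.  65.]
60 [423.9  68.5  60.4]
40 [422.2  47.7  54.6]
20 [423.   28.   48.7]
0 [425.    7.5  42.9]
-20 [424.5 -12.6  36.4]
bed 6.873834246494425
board 4.323024756315874
```

```bash
cat >> h.py <<'E'
def plan(*goals):
    """goals: (x,y,z,yaw of tool y in deg); prints rows from the measured pose"""
    s=manip.state(); p=s["ee_pos"]; A=R.from_rotvec(s["eef_rot"]); M=A.as_matrix()
    print('t%.2f'%s["clock"],p.round(1),'yaw %.1f'%np.degrees(np.arctan2(M[1,1],M[0,1])),'F',s["ft_force"].round(1),'w%.1f'%(s["width"]*88.1),'g%.1f'%s["finger_force"])
    for g in goals:
        y=np.radians(g[3]); G=np.array([[-np.sin(y)*-1,np.cos(y),0],[-np.cos(y),np.sin(y),0],[0,0,-1]])
        print(g,(M.T@(np.array(g[:3])-p)).round(1),(A.inv()*R.from_matrix(G)).as_rotvec(degrees=True).round(1))
def blobs(z0,z1,x0,x1,y0,y1):
    for n in("top","side"):
        p,d=eyes.read_camera(n); c=cloud(n,d);X,Y,Z=c[...,0],c[...,1],c[...,2]
        h=cv2.cvtColor(p,cv2.COLOR_BGR2HSV)
        ye=((h[...,0]>17)&(h[...,0]<35)&(h[...,1]>130)).astype(np.uint8); ye=cv2.dilate(ye,np.ones((7,7)))
        m=((Z>z0)&(Z<z1)&(X>x0)&(X<x1)&(Y>y0)&(Y<y1)&(ye>0)).astype(np.uint8)
        k,l,st,ce=cv2.connectedComponentsWithStats(m)
        for i in range(1,k):
            if st[i,4]>100:
                P=c[l==i]; (cx,cy),(w,hh),a=cv2.minAreaRect(P[:,:2].astype(np.float32)); a=a if w>hh else a-90
                print(n,'c %.1f %.1f'%(cx,cy),'mean',P.mean(0).round(1),'%.0fx%.0f yaw %.1f'%(max(w,hh),min(w,hh),(a+90)%180-90))
E
python3 -c "
from h import *
plan((561.5,217,120,70),(561.5,217,17,70))
blobs(14,45,480,700,100,450)"
```

```text
t0.10 [151.4 605.9 252. ] yaw 76.0 F [ 0.3 -0.2 -0.5] w87.9 g0.0Traceback (most recent call last):
  File "<string>", line 3, in <module>
    plan((561.5,217,120,70),(561.5,217,17,70))
    ~~~~^^^^^^^^^^^^^^^^^^^^^^^^^^^^^^^^^^^^^^
  File "h.py", line 24, in plan
    print(g,(M.T@(np.array(g[:3])-p)).round(1),(A.inv()*R.from_matrix(G)).as_rotvec(degrees=True).round(1))
                                                        ~~~~~~~~~~~~~^^^
  File "scipy/spatial/transform/_rotation.pyx", line 1143, in scipy.spatial.transform._rotation.Rotation.from_matrix
ValueError: Non-positive determinant (left-handed or null coordinate frame) in rotation matrix 0: [[ 0.93969262  0.34202014  0.        ]
 [-0.34202014  0.93969262  0.        ]
 [ 0.          0.         -1.        ]].
```

```bash
sed -i 's/G=np.array.*/G=np.array([[-np.sin(y),np.cos(y),0],[np.cos(y),np.sin(y),0],[0,0,-1]])/' h.py
python3 -c "
from h import *
plan((561.5,217,120,70),(561.5,217,17,70))
blobs(14,45,480,700,100,450)"
```

```text
t0.10 [151.4 605.9 252. ] yaw 76.0 F [ 0.3 -0.2 -0.5] w87.9 g0.0
(561.5, 217, 120, 70) [-492.1 -277.7  132.5] [-0.1  0.   6. ]
(561.5, 217, 17, 70) [-492.1 -277.5  235.5] [-0.1  0.   6. ]
top c 608.5 371.3 mean [606.2 370.7  21.8] 43x32 yaw 3.4
top c 587.8 208.1 mean [585.5 208.2  21.8] 46x31 yaw -19.3
top c 554.2 366.2 mean [554.5 365.5  22.1] 39x31 yaw 5.1
top c 539.1 224.8 mean [538.8 224.4  22.3] 40x31 yaw -19.7
side c 588.1 209.0 mean [585.8 210.3  20.9] 47x32 yaw -16.2
side c 538.0 224.4 mean [538.  226.6  21. ] 42x33 yaw -18.0
side c 606.4 371.7 mean [605.4 373.   21.4] 44x31 yaw 8.0
side c 553.2 365.0 mean [552.7 367.1  21.7] 38x33 yaw 5.3
```

```bash
sed -i 's/np.ones((7,7))/np.ones((17,17))/' h.py
python3 -m crank '-493 -278 132 0 0 6;-493 -278 132 0 0 6;-493 -278 132 0 0 6;-493 -278 132 0 0 6;-493 -278 132 0 0 6;-493 -278 132 0 0 6;-493 -278 132 0 0 6;-493 -278 132 0 0 6;-493 -278 132 0 0 6;-493 -278 132 0 0 6;-493 -278 132 0 0 6;-493 -278 132 0 0 6' 70
python3 -c "
from h import *
plan((563,216.5,120,70),(563,216.5,17,70))"
```

```text
clock: 1.4
ee_pos: [565.1, 212.5, 119.6]
eef_rot: [0.553, 3.091, -0.004]
ft_force: [-0.4, -0.3, -0.0]
width: 0.793
finger_force: 0.0
t1.40 [565.1 212.5 119.6] yaw 69.7 F [-0.4 -0.3 -0. ] w69.9 g0.0
(563, 216.5, 120, 70) [ 3.4  3.  -0.4] [-0.1  0.1 -0.3]
(563, 216.5, 17, 70) [  3.5   3.2 102.6] [-0.1  0.1 -0.3]
```

```bash
python3 -m crank '0 0 0 0 0 0;0 0 0 0 0 0;0 0 0 0 0 0' | sed -n 2p
python3 -c "
from h import *
plan((563,216.5,120,70),(563,216.5,17,70))"
```

```text
ee_pos: [561.2, 219.2, 121.0]
t1.70 [561.2 219.2 121. ] yaw 70.1 F [-0.5  1.1 -0.2] w69.9 g0.0
(563, 216.5, 120, 70) [-2.6 -1.9  0.9] [ 0.1 -0.1  0.1]
(563, 216.5, 17, 70) [ -2.7  -2.1 103.9] [ 0.1 -0.1  0.1]
```

```bash
python3 -m crank '0 0 20 0 0 0;0 0 40 0 0 0;0 0 60 0 0 0;0 0 75 0 0 0;0 0 85 0 0 0;0 0 92 0 0 0;0 0 97 0 0 0;0 0 97 0 0 0;0 0 97 0 0 0' | sed -n 2p
python3 -c "
from h import *
plan((563,216.5,17,70))"
```

```text
ee_pos: [562.7, 217.3, 24.2]
t2.60 [562.7 217.3  24.2] yaw 70.0 F [ 0.2 -0.3  0.1] w69.8 g0.0
(563, 216.5, 17, 70) [-0.5 -0.7  7.2] [ 0.  0. -0.]
```

```bash
python3 -m crank '0 -1 4 0 0 0;0 -1 7 0 0 0;0 -1 7 0 0 0;0 -1 7 0 0 0' | sed -n 2p
python3 -m crank '0 0 0 0 0 0;0 0 0 0 0 0;0 0 0 0 0 0;0 0 0 0 0 0;0 0 0 0 0 0;0 0 0 0 0 0;0 0 0 0 0 0;0 0 0 0 0 0' 0
python3 -m crank '0 0 -5 0 0 0;0 0 -15 0 0 0;0 0 -30 0 0 0;0 0 -50 0 0 0;0 0 -70 0 0 0;0 0 -80 0 0 0;0 0 -80 0 0 0;0 0 -80 0 0 0'
python3 -c "
from h import *
plan((591.5,-60,95,90.5),(591.5,-60,26,90.5))"
```

```text
ee_pos: [562.0, 216.3, 16.7]
clock: 3.8
ee_pos: [562.0, 216.3, 16.7]
eef_rot: [-0.546, -3.094, -0.0]
ft_force: [1.0, 0.5, 0.1]
width: 0.337
finger_force: 30.0
clock: 4.6
ee_pos: [561.9, 216.1, 96.8]
eef_rot: [0.546, 3.094, 0.0]
ft_force: [-0.3, -0.5, -0.4]
width: 0.341
finger_force: 30.0
t4.60 [561.9 216.1  96.8] yaw 70.0 F [-0.3 -0.5 -0.4] w30.1 g30.0
(591.5, -60, 95, 90.5) [-122.3 -249.3    1.8] [  0.    0.  -20.5]
(591.5, -60, 26, 90.5) [-122.3 -249.3   70.8] [  0.    0.  -20.5]
```

```bash
python3 -m crank '-10 -20 0 0 0 -2;-25 -50 0 0 0 -4;-42 -85 0 0 0 -7;-59 -120 0 0 0 -10;-76 -155 0 0 0 -13;-91 -186 0 0 0 -16;-105 -214 0 0 0 -18;-115 -235 0 0 0 -20;-120 -245 0 0 0 -20.5;-122 -249 0 0 0 -20.5;-122 -249 0 0 0 -20.5;-122 -249 0 0 0 -20.5'
python3 -m crank '0 0 0 0 0 0;0 0 0 0 0 0;0 0 0 0 0 0'|sed -n 2p
python3 -c "
from h import *
plan((591.5,-60,26,90.5))"
```

```text
clock: 5.8
ee_pos: [591.4, -57.2, 96.6]
eef_rot: [0.016, -3.141, -0.003]
ft_force: [0.2, 0.7, -0.0]
width: 0.338
finger_force: 30.0
ee_pos: [591.4, -58.8, 96.8]
t6.10 [591.4 -58.8  96.8] yaw 90.5 F [ 0.6 -0.6 -0.3] w29.6 g30.0
(591.5, -60, 26, 90.5) [-0.  -1.3 70.8] [0. 0. 0.]
```

```bash
python3 -m crank '0 -1 15 0 0 0;0 -1 30 0 0 0;0 -1 45 0 0 0;0 -1 55 0 0 0;0 -1 62 0 0 0;0 -1 67 0 0 0;0 -1 69 0 0 0;0 -1 70.5 0 0 0;0 -1 70.5 0 0 0;0 -1 70.5 0 0 0'
python3 -m crank '0 0 0 0 0 0;0 0 0 0 0 0;0 0 0 0 0 0;0 0 0 0 0 0;0 0 0 0 0 0;0 0 -10 0 0 0;0 0 -30 0 0 0;0 0 -60 0 0 0;0 0 -90 0 0 0;0 0 -110 0 0 0;0 0 -110 0 0 0' 65
python3 -c "
from h import *
plan((581,369,100,94),(581,369,17,94))"
```

```text
clock: 7.1
ee_pos: [591.7, -60.4, 26.6]
eef_rot: [-0.013, 3.141, 0.0]
ft_force: [-0.6, -1.0, -0.9]
width: 0.334
finger_force: 30.0
clock: 8.2
ee_pos: [593.4, -60.3, 139.7]
eef_rot: [-0.013, 3.135, 0.0]
ft_force: [0.4, -0.5, 0.6]
width: 0.737
finger_force: 0.0
t8.20 [593.4 -60.3 139.7] yaw 90.5 F [ 0.4 -0.5  0.6] w64.9 g0.0
(581, 369, 100, 94) [  9.2 429.4  39.7] [-0.   0.4 -3.5]
(581, 369, 17, 94) [  9.7 429.4 122.7] [-0.   0.4 -3.5]
```

```bash
python3 -m crank '0 20 0 0 0 0;1 60 0 0 0 -1;2 105 5 0 0 -2;3 150 10 0 0 -2;5 195 15 0 0 -2;6 240 20 0 0 -3;7 285 25 0 0 -3;8 330 30 0 0 -3.5;9 375 36 0 0 -3.5;10 405 38 0 0 -3.5;10 423 38 0 0 -3.5;11 429 38 0 0 -3.5'
python3 -m crank '0 0 0 0 0 0;0 0 0 0 0 0;0 0 0 0 0 0;0 0 0 0 0 0'|sed -n 2p
python3 -c "
from h import *
plan((581,369,17,94))
blobs(14,45,480,700,-100,450)"
```

```text
clock: 9.4
ee_pos: [575.3, 371.4, 97.3]
eef_rot: [0.114, -3.138, -0.002]
ft_force: [-0.4, 0.2, 0.8]
width: 0.734
finger_force: 0.0
ee_pos: [577.5, 366.8, 98.3]
t9.80 [577.5 366.8  98.3] yaw 93.9 F [-0.4 -0.1  0.2] w65.1 g0.0
(581, 369, 17, 94) [-3.6  2.  81.3] [-0.1  0.  -0.1]
top c 597.6 -59.4 mean [592.5 -58.6  30.1] 99x30 yaw 1.0
side c 593.4 -59.3 mean [590.2 -54.2  26.4] 96x39 yaw -0.5
side c 582.3 368.5 mean [565.2 369.9  21.8] 97x34 yaw 7.8
```

```bash
python3 -m crank '-3 2 20 0 0 0;-3 2 40 0 0 0;-3 2 55 0 0 0;-3 2 67 0 0 0;-3 2 75 0 0 0;-3 2 80 0 0 0;-3 2 81 0 0 0;-3 2 81 0 0 0;-3 2 81 0 0 0' | sed -n 2p
python3 -m crank '0 0 0 0 0 0;0 0 0 0 0 0;0 0 0 0 0 0;0 0 0 0 0 0;0 0 0 0 0 0;0 0 0 0 0 0;0 0 0 0 0 0;0 0 0 0 0 0' 0
python3 -m crank '0 0 -5 0 0 0;0 0 -15 0 0 0;0 0 -30 0 0 0;0 0 -50 0 0 0;0 0 -70 0 0 0;0 0 -80 0 0 0;0 0 -80 0 0 0;0 0 -80 0 0 0'
python3 -c "
from h import *
plan((590.5,125,97,90.5),(590.5,125,26,90.5))"
```

```text
ee_pos: [580.1, 371.0, 17.9]
clock: 11.6
ee_pos: [579.7, 370.5, 17.3]
eef_rot: [0.109, -3.14, 0.0]
ft_force: [-0.8, -0.4, 2.0]
width: 0.333
finger_force: 30.0
clock: 12.4
ee_pos: [579.6, 370.4, 97.2]
eef_rot: [0.109, -3.14, 0.0]
ft_force: [-0.4, -0.3, -1.6]
width: 0.339
finger_force: 30.0
t12.40 [579.6 370.4  97.2] yaw 94.0 F [-0.4 -0.3 -1.6] w29.9 g30.0
(590.5, 125, 97, 90.5) [ 6.100e+00 -2.456e+02  2.000e-01] [-0.  -0.   3.5]
(590.5, 125, 26, 90.5) [   6.1 -245.6   71.2] [-0.  -0.   3.5]
```

```bash
python3 -m crank '0 -15 0 0 0 0;1 -40 0 0 0 0;2 -75 0 0 0 1;3 -110 0 0 0 1;4 -145 0 0 0 2;5 -180 0 0 0 2;6 -210 0 0 0 3;6 -230 0 0 0 3.5;6 -240 0 0 0 3.5;6 -245 0 0 0 3.5;6 -245 0 0 0 3.5;6 -245 0 0 0 3.5'
python3 -m crank '0 0 0 0 0 0;0 0 0 0 0 0;0 0 0 0 0 0'|sed -n 2p
python3 -c "
from h import *
plan((590.5,125,26,90.5))"
```

```text
clock: 13.6
ee_pos: [590.5, 127.5, 97.1]
eef_rot: [0.016, -3.141, -0.002]
ft_force: [-0.9, 0.3, -0.7]
width: 0.336
finger_force: 30.0
ee_pos: [590.6, 126.5, 97.2]
t13.90 [590.6 126.5  97.2] yaw 90.5 F [-1.   0.1 -0.7] w30.0 g30.0
(590.5, 125, 26, 90.5) [ 0.1 -1.5 71.2] [0. 0. 0.]
```

Lower it, release, then rise and look before the valve.

```bash
python3 -m crank '0 -1 15 0 0 0;0 -1 30 0 0 0;0 -1 45 0 0 0;0 -1 55 0 0 0;0 -1 62 0 0 0;0 -1 67 0 0 0;0 -1 69 0 0 0;0 -1 71 0 0 0;0 -1 71 0 0 0;0 -1 71 0 0 0'
python3 -m crank '0 0 0 0 0 0;0 0 0 0 0 0;0 0 0 0 0 0;0 0 0 0 0 0;0 0 0 0 0 0;0 0 -10 0 0 0;0 0 -30 0 0 0;0 0 -60 0 0 0;0 0 -100 0 0 0;0 0 -140 0 0 0;0 0 -160 0 0 0;0 0 -165 0 0 0' 65
python3 -c "
from h import *
plan((369,-344.5,190,98),(369,-344.5,113,98))"
```

```text
clock: 14.9
ee_pos: [591.0, 124.9, 26.6]
eef_rot: [-0.013, 3.141, 0.0]
ft_force: [-0.2, -0.5, -0.3]
width: 0.337
finger_force: 30.0
clock: 16.1
ee_pos: [592.2, 125.4, 194.7]
eef_rot: [-0.013, 3.136, 0.003]
ft_force: [0.2, 0.5, -0.5]
width: 0.739
finger_force: 0.0
t16.10 [592.2 125.4 194.7] yaw 90.5 F [ 0.2  0.5 -0.5] w65.1 g0.0
(369, -344.5, 190, 98) [ 227.  -468.1    2.6] [ 0.1  0.3 -7.5]
(369, -344.5, 113, 98) [ 227.4 -468.2   79.6] [ 0.1  0.3 -7.5]
```

```bash
python3 -m crank '8 -15 0 0 0 0;24 -50 0 0 0 -1;44 -91 0 0 0 -2;64 -132 0 0 0 -3;84 -173 0 0 0 -4;104 -214 0 0 0 -5;124 -255 0 0 0 -6;144 -296 0 0 0 -7;164 -337 0 0 0 -8;184 -378 0 0 0 -8;204 -419 0 0 0 -8.5;214 -448 0 0 0 -8.5' 36
python3 -m crank '4 -10 0 0 0 0;7 -18 0 0 0 0;7 -20 0 0 0 0;7 -20 0 0 0 0;7 -20 0 0 0 0;7 -20 0 0 0 0'|sed -n 2p
python3 - <<'E'
from h import *
plan((374.5,-346,190,99),(374.5,-346,113,99))
print(manip.state()["q"].round(2))
blobs(14,45,480,700,-110,450)
p,d=eyes.read_camera("top");q,e=eyes.read_camera("side")
im=cv2.resize(p[140:340,240:490],None,fx=3,fy=3,interpolation=cv2.INTER_CUBIC); cv2.imwrite('pics/t3.png',im)
E
```

```text
clock: 17.3
ee_pos: [376.9, -327.7, 190.1]
eef_rot: [0.24, -3.129, -0.001]
ft_force: [1.3, -0.6, -0.6]
width: 0.41
finger_force: 0.0
ee_pos: [377.3, -344.6, 191.3]
t17.90 [ 377.3 -344.6  191.3] yaw 99.1 F [-0.2 -0.2  0.2] w36.2 g0.0
(374.5, -346, 190, 99) [ 3.  -0.9  1.3] [0.  0.  0.1]
(374.5, -346, 113, 99) [ 3.  -1.  78.3] [0.  0.  0.1]
[ 0.98  0.68 -0.55  1.96  0.56  0.66  1.81]
top c 594.6 125.2 mean [592.1 125.   29.5] 95x30 yaw 1.8
top c 595.3 -59.5 mean [592.6 -58.5  30.2] 94x30 yaw 1.0
side c 593.3 -59.0 mean [590.  -54.5  26.3] 96x35 yaw 1.4
side c 667.9 126.1 mean [665.3 127.2  18.8] 87x23 yaw -89.2
side c 592.7 126.4 mean [589.4 130.   26.8] 96x35 yaw 0.3
```

View pics/t3.png

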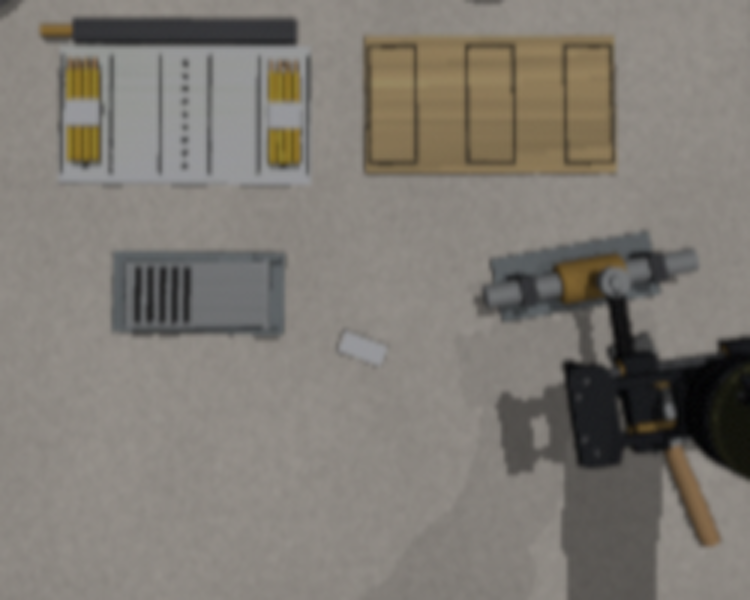

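The top view shows both bundles between their lane lines, at about (84,112) and (285,112) in the crop. The gripper is above the handle and in line with it, at about (640,400). I'll lower it so the fingers sit loosely either side of the handle.

```bash
python3 -m crank '3 -1 20 0 0 0;3 -1 40 0 0 0;3 -1 55 0 0 0;3 -1 65 0 0 0;3 -1 72 0 0 0;3 -1 76 0 0 0;3 -1 78 0 0 0;3 -1 78 0 0 0;3 -1 78 0 0 0'
python3 - <<'E'
from h import *
plan((374.5,-346,113,99))
p,d=eyes.read_camera("side")
cv2.imwrite('pics/s3.png',cv2.resize(p[110:210,340:470],None,fx=5,fy=5,interpolation=cv2.INTER_CUBIC))
E
```

```text
clock: 19.0
ee_pos: [374.1, -347.4, 113.6]
eef_rot: [-0.246, 3.131, -0.001]
ft_force: [-0.5, -0.6, -0.8]
width: 0.411
finger_force: 0.0
t19.00 [ 374.1 -347.4  113.6] yaw 99.0 F [-0.5 -0.6 -0.8] w36.2 g0.0
(374.5, -346, 113, 99) [-0.6  1.3  0.6] [-0.  0. -0.]
```

View pics/s3.png

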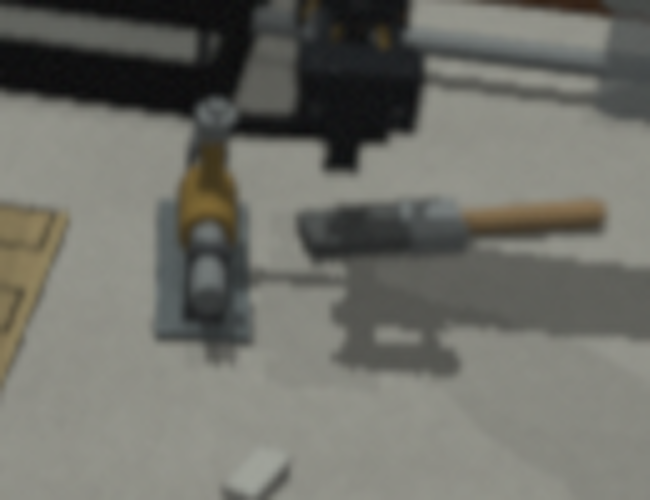

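The side view shows the handle running from the hub at (215,110) into the fingers at (340,140), clear of the brush, and the force reading is near zero. Next is the arc to open.

```bash
python3 -m crank '-0.6 9.8 0 0 0 7.5;-2.6 19.4 0 0 0 15;-5.7 28.7 0 0 0 22.5;-10 37.5 0 0 0 30;-15.5 45.7 0 0 0 37.5;-22 53 0 0 0 45;-29.3 59.5 0 0 0 52.5;-37.5 65 0 0 0 60;-46.3 69.3 0 0 0 67.5;-55.6 72.4 0 0 0 75;-65.2 74.4 0 0 0 82.5;-75 75 0 0 0 90'
python3 -m crank '0 2 0 0 0 0;0 4 0 0 0 0;0 6 0 0 0 0;0 8 0 0 0 0;0 8 0 0 0 0'
python3 -c "
from h import *
plan((374.5,-346,113,9))"
```

```text
clock: 20.25
ee_pos: [434.5, -260.5, 113.2]
eef_rot: [-2.045, -2.38, 0.002]
ft_force: [-2.8, 0.7, 1.0]
width: 0.41
finger_force: 1.3
clock: 20.75
ee_pos: [444.2, -260.3, 113.2]
eef_rot: [-2.04, -2.389, -0.001]
ft_force: [-2.3, 0.7, 0.2]
width: 0.407
finger_force: 0.8
t20.75 [ 444.2 -260.3  113.2] yaw 9.0 F [-2.3  0.7  0.2] w35.9 g0.8
(374.5, -346, 113, 9) [-73.8 -82.2   0.2] [ 0. -0.  0.]
```

```bash
python3 -m crank '0 1 0 0 0 0;0 2 0 0 0 0;0 3 0 0 0 0;0 4 0 0 0 0;0 4 0 0 0 0'
python3 -m crank '0 1 0 0 0 0;0 2 0 0 0 0;0 3 0 0 0 0;0 3 0 0 0 0'
```

```text
clock: 21.25
ee_pos: [445.7, -259.9, 113.0]
eef_rot: [-2.04, -2.385, 0.004]
ft_force: [-6.9, -0.4, 1.7]
width: 0.411
finger_force: 3.1
clock: 21.65
ee_pos: [445.9, -259.9, 112.8]
eef_rot: [-2.039, -2.38, 0.009]
ft_force: [-11.7, -0.9, 5.6]
width: 0.411
finger_force: 5.3
```

The handle is hard against its open stop: no more movement at 12 N. I'll back off to centre, rise, and go above the treadle.

```bash
python3 -m crank '0 -5 0 0 0 0;0 -10 0 0 0 0;0 -14 0 0 0 0;0 -14 0 0 0 0;0 -14 0 0 0 0'
python3 -m crank '0 0 -15 0 0 0;0 0 -40 0 0 0;0 0 -65 0 0 0;0 0 -75 0 0 0;0 0 -75 0 0 0'
python3 - <<'E'
from h import *
plan((425.5,57.5,120,9),(425.5,57.5,74,9),(425.5,57.5,44,9))
E
```

```text
clock: 22.15
ee_pos: [438.0, -261.4, 113.3]
eef_rot: [2.04, 2.388, 0.001]
ft_force: [-0.4, -0.1, 0.3]
width: 0.413
finger_force: 0.0
clock: 22.65
ee_pos: [438.3, -261.7, 189.3]
eef_rot: [2.038, 2.386, 0.002]
ft_force: [-0.4, -0.8, 0.7]
width: 0.404
finger_force: 0.0
t22.65 [ 438.3 -261.7  189.3] yaw 9.0 F [-0.4 -0.8  0.7] w35.6 g0.0
(425.5, 57.5, 120, 9) [317.4  37.   68.8] [ 0.2  0.1 -0. ]
(425.5, 57.5, 74, 9) [317.4  36.9 114.8] [ 0.2  0.1 -0. ]
(425.5, 57.5, 44, 9) [317.5  36.8 144.8] [ 0.2  0.1 -0. ]
```

```bash
python3 -m crank '20 2 0 0 0 0;55 6 0 0 0 0;95 11 10 0 0 0;135 16 20 0 0 0;175 21 30 0 0 0;215 26 40 0 0 0;250 30 50 0 0 0;280 33 60 0 0 0;303 35 68 0 0 0;314 37 69 0 0 0;317 37 69 0 0 0;317 37 69 0 0 0' 0
python3 -m crank '0 0 0 0 0 0;0 0 0 0 0 0'|sed -n 2p
python3 - <<'E'
from h import *
plan((425.5,57.5,74,9),(425.5,57.5,44,9))
p,d=eyes.read_camera("top");q,e=eyes.read_camera("side")
blobs(14,45,480,650,-110,450)
a=cv2.resize(p[140:270,240:500],None,fx=3,fy=3,interpolation=cv2.INTER_CUBIC)[:,:780];b=cv2.resize(q[140:340,250:450],None,fx=2,fy=2,interpolation=cv2.INTER_CUBIC)
cv2.imwrite('pics/t4.png',a)
E
```

```text
clock: 23.85
ee_pos: [424.3, 56.9, 119.2]
eef_rot: [2.041, 2.388, -0.001]
ft_force: [0.2, 1.1, 0.5]
width: 0.001
finger_force: 0.0
ee_pos: [424.5, 56.3, 119.5]
t24.05 [424.5  56.3 119.5] yaw 8.8 F [-0.2  0.5  0.1] w0.5 g0.0
(425.5, 57.5, 74, 9) [ 1.1  1.1 45.5] [ 0.   0.  -0.2]
(425.5, 57.5, 44, 9) [ 1.1  1.1 75.5] [ 0.   0.  -0.2]
top c 594.4 125.2 mean [592.  125.2  29.8] 94x30 yaw 1.5
top c 595.4 -59.5 mean [592.3 -58.7  30.3] 95x30 yaw 1.0
side c 593.7 -57.9 mean [592.3 -53.8  26.2] 95x34 yaw 1.5
side c 593.2 126.2 mean [589.6 129.9  26.7] 96x34 yaw -0.4
```

View pics/t4.png

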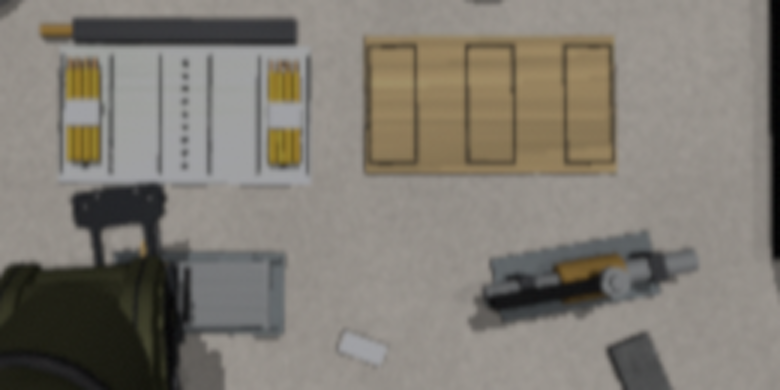

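The handle lies along the pipe, pointing to (490,295), and both bundles are still in their lanes. Next I press the treadle.

```bash
python3 -m crank '1 1 15 0 0 0;1 1 30 0 0 0;1 1 38 0 0 0;1 1 44 0 0 0;1 1 50 0 0 0;1 1 56 0 0 0;1 1 61 0 0 0;1 1 65 0 0 0;1 1 68 0 0 0;1 1 70 0 0 0;1 1 70 0 0 0;1 1 70 0 0 0'
python3 -m crank '0 0 1.5 0 0 0;0 0 3 0 0 0;0 0 4.5 0 0 0;0 0 4.5 0 0 0;0 0 4.5 0 0 0'
```

```text
clock: 25.45
ee_pos: [428.9, 60.3, 54.3]
eef_rot: [-2.033, -2.381, 0.013]
ft_force: [-3.1, 1.2, 5.6]
width: 0.004
finger_force: 2.8
clock: 25.95
ee_pos: [429.8, 60.5, 51.0]
eef_rot: [-2.032, -2.379, 0.016]
ft_force: [-3.9, 1.7, 7.1]
width: 0.001
finger_force: 3.1
```

```bash
python3 -m crank '0 0 2 0 0 0;0 0 4 0 0 0;0 0 6 0 0 0;0 0 7 0 0 0;0 0 7 0 0 0;0 0 7 0 0 0'
python3 -m crank '0 0 1.5 0 0 0;0 0 3 0 0 0;0 0 4 0 0 0;0 0 4 0 0 0;0 0 4 0 0 0'
```

```text
clock: 26.55
ee_pos: [431.2, 60.6, 45.8]
eef_rot: [-2.03, -2.377, 0.021]
ft_force: [-4.6, 1.1, 8.4]
width: 0.005
finger_force: 4.0
clock: 27.05
ee_pos: [431.2, 60.6, 44.6]
eef_rot: [-2.03, -2.374, 0.023]
ft_force: [-9.1, 0.3, 35.1]
width: 0.003
finger_force: 17.4
```

It is at its stop: stiff, with the pad tip at about 31 mm. I'll ease the force a little and hold for about 5 s.

```bash
Z='hold'
python3 -m crank '0 0 -1.5 0 0 0;0 0 -1.5 0 0 0;0 0 -1.5 0 0 0;0 0 -1.5 0 0 0;0 0 -1.5 0 0 0;0 0 -1.5 0 0 0;0 0 -1.5 0 0 0;0 0 -1.5 0 0 0;0 0 -1.5 0 0 0;0 0 -1.5 0 0 0'
python3 -m crank '0 0 0 0 0 0;0 0 0 0 0 0;0 0 0 0 0 0;0 0 0 0 0 0;0 0 0 0 0 0;0 0 0 0 0 0;0 0 0 0 0 0;0 0 0 0 0 0;0 0 0 0 0 0;0 0 0 0 0 0;0 0 0 0 0 0;0 0 0 0 0 0'
python3 -c "
from h import *
blobs(14,45,480,650,-110,450)"
python3 -m crank '0 0 0 0 0 0;0 0 0 0 0 0;0 0 0 0 0 0;0 0 0 0 0 0;0 0 0 0 0 0;0 0 0 0 0 0;0 0 0 0 0 0;0 0 0 0 0 0;0 0 0 0 0 0;0 0 0 0 0 0;0 0 0 0 0 0;0 0 0 0 0 0'
python3 -m crank '0 0 0 0 0 0;0 0 0 0 0 0;0 0 0 0 0 0;0 0 0 0 0 0;0 0 0 0 0 0;0 0 0 0 0 0;0 0 0 0 0 0;0 0 0 0 0 0;0 0 0 0 0 0;0 0 0 0 0 0;0 0 0 0 0 0;0 0 0 0 0 0'
python3 -m crank '0 0 0 0 0 0;0 0 0 0 0 0;0 0 0 0 0 0;0 0 0 0 0 0;0 0 0 0 0 0;0 0 0 0 0 0;0 0 0 0 0 0;0 0 0 0 0 0;0 0 0 0 0 0;0 0 0 0 0 0;0 0 0 0 0 0;0 0 0 0 0 0'
python3 -c "
from h import *
blobs(14,45,480,650,-110,450)
p,d=eyes.read_camera('side');cv2.imwrite('pics/s5.png',cv2.resize(p[140:340,240:440],None,fx=3,fy=3,interpolation=cv2.INTER_CUBIC))"
```

```text
clock: 28.05
ee_pos: [431.3, 60.6, 45.2]
eef_rot: [-2.029, -2.374, 0.024]
ft_force: [-7.4, 1.3, 22.5]
width: 0.003
finger_force: 10.9
clock: 29.25
ee_pos: [431.3, 60.6, 45.1]
eef_rot: [-2.029, -2.374, 0.024]
ft_force: [-7.3, -0.2, 22.3]
width: 0.007
finger_force: 10.9
top c 594.4 125.2 mean [592.1 125.   29.9] 95x30 yaw 1.2
top c 595.4 -59.5 mean [592.2 -58.6  30.2] 95x30 yaw 1.0
side c 602.1 -58.6 mean [600.  -53.8  26.2] 77x34 yaw -0.1
side c 592.7 126.3 mean [589.4 129.7  26.8] 95x33 yaw 2.3
clock: 30.55
ee_pos: [431.3, 60.6, 45.1]
eef_rot: [-2.029, -2.374, 0.024]
ft_force: [-8.1, 0.3, 22.5]
width: 0.006
finger_force: 10.9
clock: 31.75
ee_pos: [431.3, 60.6, 45.2]
eef_rot: [-2.029, -2.374, 0.024]
ft_force: [-7.7, 1.0, 22.3]
width: 0.003
finger_force: 10.9
clock: 32.95
ee_pos: [431.2, 60.6, 45.1]
eef_rot: [-2.029, -2.374, 0.024]
ft_force: [-7.1, 0.8, 22.1]
width: 0.004
finger_force: 10.9
top c 594.3 125.1 mean [592.  125.   29.6] 94x30 yaw 1.0
top c 595.3 -59.5 mean [592.1 -58.6  30.2] 94x30 yaw 1.1
side c 603.9 -57.5 mean [600.1 -54.2  26.4] 77x38 yaw 5.6
side c 593.0 126.5 mean [589.8 129.9  26.7] 96x34 yaw 1.1
```

View pics/s5.png

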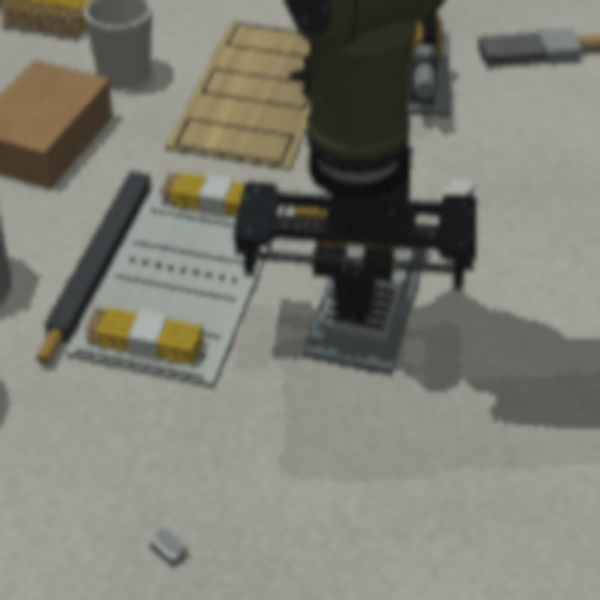

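The treadle is pressed flat at (350,320) and both bundles stayed in their lanes for about 6 s. I'll lift off and go back to the valve.

```bash
python3 -m crank '0 0 -4 0 0 0;0 0 -10 0 0 0;0 0 -18 0 0 0;0 0 -30 0 0 0;0 0 -50 0 0 0;0 0 -80 0 0 0;0 0 -110 0 0 0;0 0 -130 0 0 0;0 0 -143 0 0 0;0 0 -143 0 0 0;0 0 -143 0 0 0'
python3 -c "
from h import *
plan((435,-261,185,10),(435,-261,113,10))"
```

```text
clock: 34.2
ee_pos: [437.5, 60.6, 186.5]
eef_rot: [-2.033, -2.379, 0.021]
ft_force: [0.7, -0.9, 0.5]
width: 0.008
finger_force: 0.0
t34.20 [437.5  60.6 186.5] yaw 9.0 F [ 0.7 -0.9  0.5] w0.7 g0.0
(435, -261, 185, 10) [-317.3  -52.6    2.3] [-1.1 -0.  -1. ]
(435, -261, 113, 10) [-317.3  -51.3   74.3] [-1.1 -0.  -1. ]
```

```bash
python3 -m crank '-20 -4 0 0 0 0;-55 -9 0 0 0 0;-95 -16 0 0 0 0;-135 -22 0 0 0 0;-175 -29 0 0 0 0;-215 -35 0 0 0 0;-250 -41 0 0 0 0;-280 -46 0 0 0 0;-303 -50 0 0 0 0;-314 -52 0 0 0 0;-317 -52 0 0 0 0;-317 -52 0 0 0 0' 36
python3 -m crank '0 0 0 0 0 0;0 0 0 0 0 0;0 0 0 0 0 0'|sed -n 2p
python3 -c "
from h import *
plan((435,-261,185,10),(435,-261,113,10))"
```

```text
clock: 35.4
ee_pos: [435.7, -259.8, 186.8]
eef_rot: [-2.031, -2.378, 0.021]
ft_force: [0.1, 0.7, -0.0]
width: 0.407
finger_force: 0.0
ee_pos: [436.0, -259.8, 187.4]
t35.70 [ 436.  -259.8  187.4] yaw 9.1 F [-0.6  0.1 -1. ] w36.1 g0.0
(435, -261, 185, 10) [-1.1 -1.1  2.5] [-1.1 -0.1 -0.9]
(435, -261, 113, 10) [-1.2  0.2 74.4] [-1.1 -0.1 -0.9]
```

```bash
python3 -m crank '-1 0 20 -1 0 -1;-1 0 40 -1 0 -1;-1 0 55 -1 0 -1;-1 0 65 -1 0 -1;-1 0 71 -1 0 -1;-1 0 74 -1 0 -1;-1 0 74 -1 0 -1;-1 0 74 -1 0 -1'
python3 -c "
from h import *
plan((435,-261,113,10))"
```

```text
clock: 36.5
ee_pos: [434.8, -262.1, 113.9]
eef_rot: [-2.02, -2.406, 0.001]
ft_force: [0.6, -0.1, -0.0]
width: 0.41
finger_force: 0.0
t36.50 [ 434.8 -262.1  113.9] yaw 10.0 F [ 0.6 -0.1 -0. ] w36.1 g0.0
(435, -261, 113, 10) [1.1 0.4 0.9] [-0. -0. -0.]
```

```bash
python3 -m crank '-0.6 -9.8 0 0 0 -7.5;-2.6 -19.4 0 0 0 -15;-5.7 -28.7 0 0 0 -22.5;-10 -37.5 0 0 0 -30;-15.5 -45.7 0 0 0 -37.5;-22 -53 0 0 0 -45;-29.3 -59.5 0 0 0 -52.5;-37.5 -65 0 0 0 -60;-46.3 -69.3 0 0 0 -67.5;-55.6 -72.4 0 0 0 -75;-65.2 -74.4 0 0 0 -82.5;-75 -75 0 0 0 -90'
python3 -m crank '0 -2 0 0 0 0;0 -4 0 0 0 0;0 -6 0 0 0 0;0 -8 0 0 0 0;0 -10 0 0 0 0;0 -10 0 0 0 0;0 -10 0 0 0 0'
python3 -c "
from h import *
plan((374.5,-346,113,100))"
```

```text
clock: 37.7
ee_pos: [374.5, -348.7, 114.1]
eef_rot: [-0.283, 3.129, 0.001]
ft_force: [1.1, 2.5, 0.5]
width: 0.408
finger_force: 1.2
clock: 38.4
ee_pos: [375.1, -358.7, 113.4]
eef_rot: [0.272, -3.128, -0.001]
ft_force: [-1.5, 1.4, 0.6]
width: 0.406
finger_force: 0.6
t38.40 [ 375.1 -358.7  113.4] yaw 99.9 F [-1.5  1.4  0.6] w35.8 g0.6
(374.5, -346, 113, 100) [-1.6 12.6  0.4] [ 0.  -0.1 -0.1]
```

```bash
python3 -m crank '0 -1 0 0 0 0;0 -2 0 0 0 0;0 -3 0 0 0 0;0 -4 0 0 0 0;0 -4 0 0 0 0'
python3 -m crank '0 -1 0 0 0 0;0 -2 0 0 0 0;0 -3 0 0 0 0;0 -3 0 0 0 0;0 -3 0 0 0 0'
```

```text
clock: 38.9
ee_pos: [375.3, -360.7, 113.2]
eef_rot: [0.274, -3.126, -0.006]
ft_force: [-2.1, 5.8, 2.2]
width: 0.41
finger_force: 2.9
clock: 39.4
ee_pos: [375.4, -361.0, 113.1]
eef_rot: [0.277, -3.125, -0.013]
ft_force: [-2.7, 11.1, 5.0]
width: 0.409
finger_force: 5.4
```

Hard stop again at 11 N, so the valve is shut. I'll back off, rise and check.

```bash
python3 -m crank '0 5 0 0 0 0;0 10 0 0 0 0;0 13 0 0 0 0;0 13 0 0 0 0'
python3 -m crank '0 0 -15 0 0 0;0 0 -40 0 0 0;0 0 -65 0 0 0;0 0 -85 0 0 0;0 0 -90 0 0 0;0 0 -90 0 0 0'
python3 - <<'E'
from h import *
plan((592,-60,130,90.5),(592,-60,25.5,90.5))
p,d=eyes.read_camera("top");c=cloud("top",d);X,Y,z=c[...,0],c[...,1],c[...,2]
blobs(14,45,480,650,-110,450)
cv2.imwrite('pics/t6.png',cv2.resize(p[140:340,240:490],None,fx=3,fy=3,interpolation=cv2.INTER_CUBIC))
E
```

```text
clock: 39.8
ee_pos: [374.8, -353.0, 113.7]
eef_rot: [0.273, -3.129, 0.001]
ft_force: [0.0, -0.2, 1.1]
width: 0.409
finger_force: 0.0
clock: 40.4
ee_pos: [374.8, -353.4, 204.0]
eef_rot: [-0.272, 3.129, -0.002]
ft_force: [-0.1, -0.8, -0.6]
width: 0.408
finger_force: 0.0
t40.40 [ 374.8 -353.4  204. ] yaw 100.0 F [-0.1 -0.8 -0.6] w35.9 g0.0
(592, -60, 130, 90.5) [-264.6  251.6   73.7] [-0.1  0.   9.5]
(592, -60, 25.5, 90.5) [-264.6  251.7  178.2] [-0.1  0.   9.5]
top c 594.5 125.2 mean [592.3 125.2  29.5] 94x30 yaw 0.9
top c 595.2 -59.5 mean [592.2 -58.6  30.3] 94x30 yaw 1.2
side c 592.6 -59.2 mean [590.2 -54.3  26.3] 96x39 yaw -3.0
side c 593.2 127.1 mean [589.7 129.8  26.8] 96x34 yaw 3.3
```

View pics/t6.png

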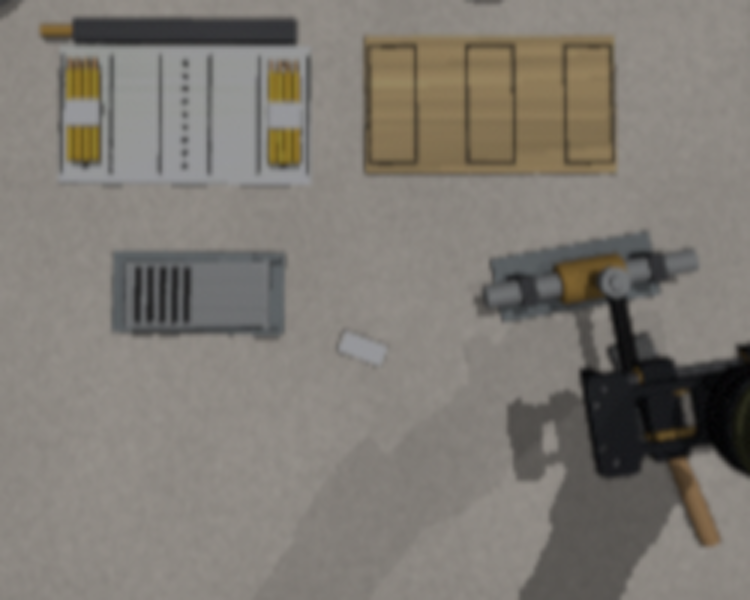

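The handle at (615,280)→(632,375) is back across the pipe, the treadle is up, and both bundles are still in their lanes. Next is the bundle in lane 1, which goes to spot 2.

```bash
python3 -m crank '-15 14 3 0 0 1;-38 36 10 0 0 2;-64 61 18 0 0 3;-90 86 25 0 0 4;-116 110 32 0 0 5;-142 135 40 0 0 6;-168 160 47 0 0 7;-194 184 54 0 0 8;-220 209 62 0 0 9;-245 233 70 0 0 9.5;-260 247 74 0 0 9.5;-264 252 74 0 0 9.5' 65
python3 -m crank '0 0 0 0 0 0;0 0 0 0 0 0;0 0 0 0 0 0;0 0 0 0 0 0'|sed -n 2p
python3 -c "
from h import *
plan((592.5,-59.5,25.5,90.5))"
```

```text
clock: 41.75
ee_pos: [591.2, -55.4, 127.4]
eef_rot: [0.02, -3.139, -0.003]
ft_force: [0.4, 0.3, 0.4]
width: 0.738
finger_force: 0.0
ee_pos: [590.2, -60.4, 129.7]
t42.15 [590.2 -60.4 129.7] yaw 90.3 F [ 0.2 -0.4 -0.5] w64.9 g0.0
(592.5, -59.5, 25.5, 90.5) [ -2.4   0.9 104.2] [-0.  -0.1 -0.2]
```

```bash
python3 -m crank '-2 1 20 0 0 0;-2 1 45 0 0 0;-2 1 68 0 0 0;-2 1 84 0 0 0;-2 1 95 0 0 0;-2 1 101 0 0 0;-2 1 104 0 0 0;-2 1 104 0 0 0;-2 1 104 0 0 0'|sed -n 2p
python3 -m crank '0 0 0 0 0 0;0 0 0 0 0 0;0 0 0 0 0 0;0 0 0 0 0 0;0 0 0 0 0 0;0 0 0 0 0 0;0 0 0 0 0 0;0 0 0 0 0 0' 0
python3 -m crank '0 0 -5 0 0 0;0 0 -15 0 0 0;0 0 -30 0 0 0;0 0 -50 0 0 0;0 0 -65 0 0 0;0 0 -71 0 0 0;0 0 -71 0 0 0;0 0 -71 0 0 0'
python3 -c "
from h import *
plan((607,-253,97,90.7),(607,-253,24,90.7))"
```

```text
ee_pos: [593.1, -57.8, 26.0]
clock: 43.85
ee_pos: [592.7, -57.9, 25.5]
eef_rot: [0.013, -3.141, -0.0]
ft_force: [-0.2, -0.8, 1.9]
width: 0.338
finger_force: 30.0
clock: 44.65
ee_pos: [592.4, -57.7, 96.2]
eef_rot: [0.013, -3.14, -0.001]
ft_force: [0.7, -1.0, -1.0]
width: 0.342
finger_force: 30.0
t44.65 [592.4 -57.7  96.2] yaw 90.5 F [ 0.7 -1.  -1. ] w30.1 g30.0
(607, -253, 97, 90.7) [ -13.  -195.4   -1. ] [ 0.  -0.1 -0.2]
(607, -253, 24, 90.7) [ -13.1 -195.5   72. ] [ 0.  -0.1 -0.2]
```

```bash
python3 -m crank '-1 -15 0 0 0 0;-3 -40 0 0 0 0;-5 -70 0 0 0 0;-7 -100 0 0 0 0;-9 -130 0 0 0 0;-11 -155 0 0 0 0;-12 -175 0 0 0 0;-13 -188 0 0 0 0;-13 -195 0 0 0 0;-13 -195 0 0 0 0;-13 -195 0 0 0 0;-13 -195 0 0 0 0'
python3 -m crank '0 0 0 0 0 0;0 0 0 0 0 0;0 0 0 0 0 0'|sed -n 2p
python3 -c "
from h import *
plan((607,-253,24,90.7))"
```

```text
clock: 45.85
ee_pos: [607.6, -250.9, 96.2]
eef_rot: [0.016, -3.14, -0.003]
ft_force: [0.4, 0.4, -0.1]
width: 0.337
finger_force: 30.0
ee_pos: [607.4, -252.3, 96.3]
t46.15 [ 607.4 -252.3   96.3] yaw 90.5 F [ 0.4 -0.5 -0.9] w30.1 g30.0
(607, -253, 24, 90.7) [ 0.4 -0.8 72.3] [ 0.  -0.1 -0.2]
```

```bash
python3 -m crank '0 -1 15 0 0 0;0 -1 30 0 0 0;0 -1 45 0 0 0;0 -1 55 0 0 0;0 -1 62 0 0 0;0 -1 67 0 0 0;0 -1 70 0 0 0;0 -1 72 0 0 0;0 -1 72 0 0 0;0 -1 72 0 0 0'
python3 -m crank '0 0 0 0 0 0;0 0 0 0 0 0;0 0 0 0 0 0;0 0 0 0 0 0;0 0 0 0 0 0;0 0 -10 0 0 0;0 0 -30 0 0 0;0 0 -60 0 0 0;0 0 -90 0 0 0;0 0 -105 0 0 0;0 0 -105 0 0 0' 65
python3 -c "
from h import *
plan((592.5,125.5,130,90.5),(592.5,125.5,25.5,90.5))"
```

```text
clock: 47.15
ee_pos: [607.5, -253.8, 24.7]
eef_rot: [0.013, -3.141, -0.0]
ft_force: [-0.3, 0.7, -0.7]
width: 0.338
finger_force: 30.0
clock: 48.25
ee_pos: [608.9, -254.4, 132.0]
eef_rot: [-0.013, 3.138, -0.002]
ft_force: [-0.2, -0.0, -0.2]
width: 0.739
finger_force: 0.0
t48.25 [ 608.9 -254.4  132. ] yaw 90.5 F [-0.2 -0.  -0.2] w65.1 g0.0
(592.5, 125.5, 130, 90.5) [ 13.3 380.    1.4] [-0.1  0.2 -0. ]
(592.5, 125.5, 25.5, 90.5) [ 13.7 380.2 105.9] [-0.1  0.2 -0. ]
```

```bash
python3 -m crank '0 15 0 0 0 0;2 50 0 0 0 0;4 92 0 0 0 0;6 134 0 0 0 0;8 176 0 0 0 0;9 218 0 0 0 0;11 260 0 0 0 0;12 302 0 0 0 0;13 340 0 0 0 0;14 364 0 0 0 0;14 377 0 0 0 0;14 380 0 0 0 0'
python3 -m crank '0 0 0 0 0 0;0 0 0 0 0 0;0 0 0 0 0 0;0 0 0 0 0 0'|sed -n 2p
python3 -c "
from h import *
plan((592.5,125.5,25.5,90.5))
blobs(14,45,480,650,-450,350)"
```

```text
clock: 49.45
ee_pos: [588.8, 128.5, 128.1]
eef_rot: [0.018, -3.138, -0.001]
ft_force: [0.4, -0.2, 1.3]
width: 0.737
finger_force: 0.0
ee_pos: [590.4, 124.8, 129.5]
t49.85 [590.4 124.8 129.5] yaw 90.4 F [-0.1 -0.1  0.1] w65.1 g0.0
(592.5, 125.5, 25.5, 90.5) [ -2.2   0.7 104. ] [-0.  -0.1 -0.1]
top c 606.2 -251.7 mean [ 605.3 -250.6   28.2] 87x31 yaw 1.8
top c 562.4 124.5 mean [561.3 124.2  29.5] 31x29 yaw 1.8
side c 605.3 -250.4 mean [ 603.4 -247.4   24.4] 89x38 yaw 0.1
side c 592.8 126.4 mean [589.3 129.9  26.7] 95x34 yaw 3.4
```

```bash
python3 -m crank '-2 1 20 0 0 0;-2 1 45 0 0 0;-2 1 68 0 0 0;-2 1 84 0 0 0;-2 1 95 0 0 0;-2 1 101 0 0 0;-2 1 104 0 0 0;-2 1 104 0 0 0;-2 1 104 0 0 0'|sed -n 2p
python3 -m crank '0 0 0 0 0 0;0 0 0 0 0 0;0 0 0 0 0 0;0 0 0 0 0 0;0 0 0 0 0 0;0 0 0 0 0 0;0 0 0 0 0 0;0 0 0 0 0 0' 0
python3 -m crank '0 0 -5 0 0 0;0 0 -15 0 0 0;0 0 -30 0 0 0;0 0 -50 0 0 0;0 0 -65 0 0 0;0 0 -71 0 0 0;0 0 -71 0 0 0;0 0 -71 0 0 0'
python3 -c "
from h import *
plan((606,-161.5,97,90.7),(606,-161.5,24,90.7))"
```

```text
ee_pos: [592.6, 127.3, 26.1]
clock: 51.65
ee_pos: [592.1, 127.1, 25.6]
eef_rot: [0.013, -3.141, -0.0]
ft_force: [-0.9, -1.4, 2.1]
width: 0.334
finger_force: 30.0
clock: 52.45
ee_pos: [591.8, 127.2, 96.2]
eef_rot: [0.013, -3.14, -0.001]
ft_force: [0.3, 0.6, -0.3]
width: 0.336
finger_force: 30.0
t52.45 [591.8 127.2  96.2] yaw 90.5 F [ 0.3  0.6 -0.3] w29.6 g30.0
(606, -161.5, 97, 90.7) [ -11.7 -288.8   -0.9] [ 0.  -0.1 -0.2]
(606, -161.5, 24, 90.7) [ -11.9 -288.9   72.1] [ 0.  -0.1 -0.2]
```

```bash
python3 -m crank '-1 -15 0 0 0 0;-2 -45 0 0 0 0;-3 -80 0 0 0 0;-5 -120 0 0 0 0;-7 -160 0 0 0 0;-8 -200 0 0 0 0;-10 -235 0 0 0 0;-11 -262 0 0 0 0;-12 -280 0 0 0 0;-12 -288 0 0 0 0;-12 -289 0 0 0 0;-12 -289 0 0 0 0'
python3 -m crank '0 0 0 0 0 0;0 0 0 0 0 0;0 0 0 0 0 0;0 0 0 0 0 0'|sed -n 2p
python3 -c "
from h import *
plan((606,-161.5,24,90.7))"
```

```text
clock: 53.65
ee_pos: [606.2, -160.7, 95.9]
eef_rot: [0.014, -3.14, -0.002]
ft_force: [-0.4, 1.3, -0.6]
width: 0.337
finger_force: 30.0
ee_pos: [606.6, -161.1, 96.3]
t54.05 [ 606.6 -161.1   96.3] yaw 90.5 F [-0.   0.6 -1. ] w29.5 g30.0
(606, -161.5, 24, 90.7) [ 0.6 -0.4 72.3] [ 0.  -0.1 -0.2]
```

```bash
python3 -m crank '0 0 15 0 0 0;0 0 30 0 0 0;0 0 45 0 0 0;0 0 55 0 0 0;0 0 62 0 0 0;0 0 67 0 0 0;0 0 70 0 0 0;0 0 72 0 0 0;0 0 72 0 0 0;0 0 72 0 0 0'
python3 -m crank '0 0 0 0 0 0;0 0 0 0 0 0;0 0 0 0 0 0;0 0 0 0 0 0;0 0 0 0 0 0;0 0 -10 0 0 0;0 0 -30 0 0 0;0 0 -60 0 0 0;0 0 -90 0 0 0;0 0 -120 0 0 0;0 0 -130 0 0 0' 65
python3 -m crank '0 25 0 0 0 0;0 65 0 0 0 0;0 110 0 0 0 0;0 155 0 0 0 0;0 200 0 0 0 0;0 245 0 0 0 0;0 280 0 0 0 0;0 300 0 0 0 0;0 300 0 0 0 0;0 300 0 0 0 0;0 300 0 0 0 0;0 300 0 0 0 0' | sed -n 1,2p
python3 - <<'E'
from h import *
blobs(14,45,480,650,-450,50)
p,d=eyes.read_camera("top")
cv2.imwrite('pics/t7.png',cv2.resize(p[140:300,340:490],None,fx=5,fy=5,interpolation=cv2.INTER_CUBIC)[:600])
E
```

```text
clock: 55.05
ee_pos: [606.8, -161.7, 24.7]
eef_rot: [0.013, -3.141, -0.0]
ft_force: [0.9, -0.8, -1.2]
width: 0.338
finger_force: 30.0
clock: 56.15
ee_pos: [608.4, -162.3, 158.1]
eef_rot: [-0.013, 3.137, -0.002]
ft_force: [-0.0, -0.4, 0.2]
width: 0.738
finger_force: 0.0
clock: 57.35
ee_pos: [604.3, 135.7, 154.5]
top c 605.6 -159.2 mean [ 604.  -159.4   27.9] 89x30 yaw 0.5
top c 566.4 -224.8 mean [ 565.3 -224.4   27.6] 95x31 yaw 0.0
side c 564.6 -223.5 mean [ 562.7 -220.6   24.5] 96x37 yaw -1.3
side c 604.6 -159.7 mean [ 602.3 -155.6   24.5] 90x35 yaw 1.3
```

View pics/t7.png

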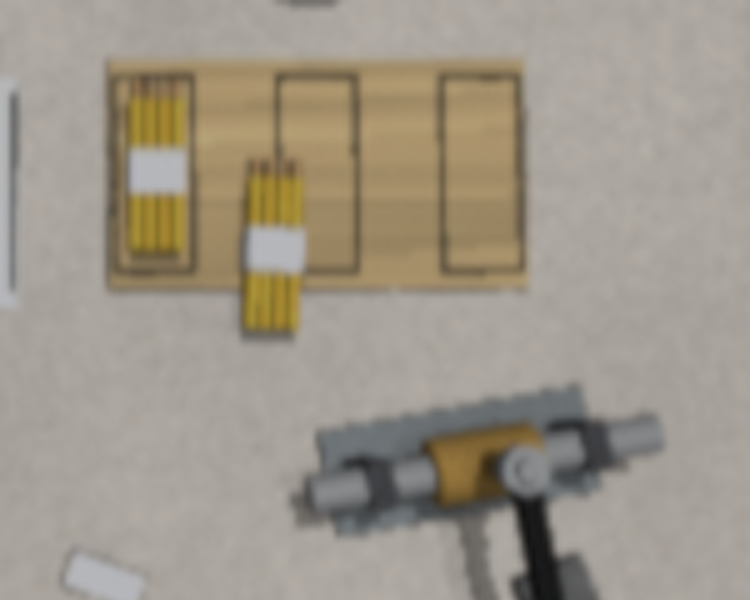

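The bundle on spot 2 has been knocked aside to about (564.5,-225.5); it shows at (275,250) in the crop and is still level on the board. The other is well centred in spot 3, at (157,170). I'll regrasp the moved one with a narrow opening so the fingers clear its neighbour.

```bash
python3 -c "
from h import *
plan((564.5,-225.5,110,90.3))"
```

```text
t57.50 [604.3 137.  154.5] yaw 90.4 F [ 0.4 -0.3 -0.7] w65.0 g0.0
(564.5, -225.5, 110, 90.3) [  42.1 -362.3   44.5] [ 0.  -0.1  0.1]
```

```bash
python3 -m crank '2 -15 0 0 0 0;6 -45 2 0 0 0;10 -85 6 0 0 0;15 -125 10 0 0 0;20 -165 15 0 0 0;25 -205 20 0 0 0;30 -245 25 0 0 0;35 -285 30 0 0 0;39 -320 36 0 0 0;42 -345 41 0 0 0;42 -359 44 0 0 0;42 -362 44 0 0 0' 46
python3 -m crank '0 0 0 0 0 0;0 0 0 0 0 0;0 0 0 0 0 0;0 0 0 0 0 0;0 0 0 0 0 0'|sed -n 2p
python3 -c "
from h import *
plan((564.5,-225.5,23.5,90.3))"
```

```text
clock: 58.7
ee_pos: [564.1, -226.8, 110.1]
eef_rot: [0.008, -3.14, 0.001]
ft_force: [0.4, 0.7, -0.3]
width: 0.519
finger_force: 0.0
ee_pos: [565.3, -223.3, 110.5]
t59.20 [ 565.3 -223.3  110.5] yaw 90.5 F [ 0.4 -0.1  0. ] w45.8 g0.0
(564.5, -225.5, 23.5, 90.3) [ 0.8 -2.3 87. ] [ 0.  -0.1  0.2]
```

```bash
python3 -m crank '1 -2 15 0 0 0;1 -2 30 0 0 0;1 -2 42 0 0 0;1 -2 52 0 0 0;1 -2 52 0 0 0;1 -2 52 0 0 0'|sed -n 2p
python3 -m crank '0 0 10 0 0 0;0 0 18 0 0 0;0 0 25 0 0 0;0 0 30 0 0 0;0 0 34 0 0 0;0 0 35 0 0 0;0 0 35 0 0 0'
python3 -c "
from h import *
plan((564.5,-225.5,23.5,90.3))"
```

```text
ee_pos: [563.9, -226.0, 57.9]
clock: 60.5
ee_pos: [564.0, -226.0, 23.2]
eef_rot: [0.013, -3.14, -0.001]
ft_force: [0.2, -0.6, -0.0]
width: 0.519
finger_force: 0.0
t60.50 [ 564.  -226.    23.2] yaw 90.5 F [ 0.2 -0.6 -0. ] w45.7 g0.0
(564.5, -225.5, 23.5, 90.3) [-0.5  0.5 -0.3] [ 0.  -0.1  0.2]
```

```bash
python3 -m crank '0 0 0 0 0 0;0 0 0 0 0 0;0 0 0 0 0 0;0 0 0 0 0 0;0 0 0 0 0 0;0 0 0 0 0 0;0 0 0 0 0 0' 0
python3 -m crank '0 0 -5 0 0 0;0 0 -15 0 0 0;0 0 -28 0 0 0;0 0 -40 0 0 0;0 0 -46 0 0 0;0 0 -46 0 0 0;0 0 -46 0 0 0'
python3 -c "
from h import *
plan((607,-253.5,70,90.7),(607,-253.5,24,90.7))"
```

```text
clock: 61.2
ee_pos: [564.2, -226.1, 23.6]
eef_rot: [0.013, -3.141, -0.0]
ft_force: [-0.6, -0.5, 2.9]
width: 0.339
finger_force: 30.0
clock: 61.9
ee_pos: [564.0, -226.0, 69.5]
eef_rot: [0.013, -3.141, -0.001]
ft_force: [-0.4, 0.0, -1.1]
width: 0.34
finger_force: 30.0
t61.90 [ 564.  -226.    69.5] yaw 90.5 F [-0.4  0.  -1.1] w30.0 g30.0
(607, -253.5, 70, 90.7) [-42.7 -27.9  -0.5] [ 0.  -0.1 -0.2]
(607, -253.5, 24, 90.7) [-42.8 -27.9  45.5] [ 0.  -0.1 -0.2]
```

```bash
python3 -m crank '-8 -5 0 0 0 0;-20 -13 0 0 0 0;-32 -21 0 0 0 0;-40 -26 0 0 0 0;-42.5 -28 0 0 0 0;-42.5 -28 0 0 0 0;-42.5 -28 0 0 0 0;-42.5 -28 0 0 0 0;-42.5 -28 0 0 0 0'|sed -n 2p
python3 -c "
from h import *
plan((607,-253.5,24,90.7))"
python3 -m crank '0 0 12 0 0 0;0 0 24 0 0 0;0 0 34 0 0 0;0 0 40 0 0 0;0 0 44 0 0 0;0 0 45.5 0 0 0;0 0 45.5 0 0 0;0 0 45.5 0 0 0'
```

```text
ee_pos: [606.5, -253.4, 69.3]
t62.80 [ 606.5 -253.4   69.3] yaw 90.5 F [ 0.2  0.2 -0.9] w29.9 g30.0
(607, -253.5, 24, 90.7) [-0.6 -0.2 45.3] [ 0.  -0.1 -0.2]
clock: 63.6
ee_pos: [607.1, -253.8, 24.0]
eef_rot: [0.013, -3.141, -0.0]
ft_force: [-1.0, 0.3, -0.7]
width: 0.339
finger_force: 30.0
```

```bash
python3 -m crank '0 0 0 0 0 0;0 0 0 0 0 0;0 0 0 0 0 0;0 0 0 0 0 0;0 0 0 0 0 0;0 0 -10 0 0 0;0 0 -30 0 0 0;0 0 -60 0 0 0;0 0 -90 0 0 0;0 0 -120 0 0 0;0 0 -130 0 0 0' 50
python3 -m crank '0 25 0 0 0 0;0 65 0 0 0 0;0 110 0 0 0 0;0 155 0 0 0 0;0 200 0 0 0 0;0 245 0 0 0 0;0 290 0 0 0 0;0 325 0 0 0 0;0 350 0 0 0 0;0 360 0 0 0 0;0 360 0 0 0 0;0 360 0 0 0 0' | sed -n 1,2p
python3 -m crank '0 0 0 0 0 0;0 0 0 0 0 0;0 0 0 0 0 0;0 0 0 0 0 0;0 0 0 0 0 0'|sed -n 1,2p
python3 - <<'E'
from h import *
blobs(14,45,480,650,-450,50)
p,d=eyes.read_camera("top")
cv2.imwrite('pics/t8.png',cv2.resize(p[140:300,340:490],None,fx=5,fy=5,interpolation=cv2.INTER_CUBIC)[:600])
E
```

```text
clock: 64.7
ee_pos: [608.7, -254.6, 157.8]
eef_rot: [-0.013, 3.137, -0.003]
ft_force: [0.1, 0.1, -0.5]
width: 0.568
finger_force: 0.0
clock: 65.9
ee_pos: [603.9, 104.0, 153.8]
clock: 66.4
ee_pos: [603.9, 106.0, 154.0]
top c 605.7 -159.2 mean [ 603.9 -159.5   27.9] 88x30 yaw 0.8
top c 606.2 -252.2 mean [ 605.  -251.    27.6] 87x31 yaw -0.2
side c 605.1 -251.1 mean [ 602.9 -247.4   24.4] 90x37 yaw -1.7
side c 604.7 -158.7 mean [ 602.9 -155.5   24.6] 90x40 yaw -4.8
```

View pics/t8.png

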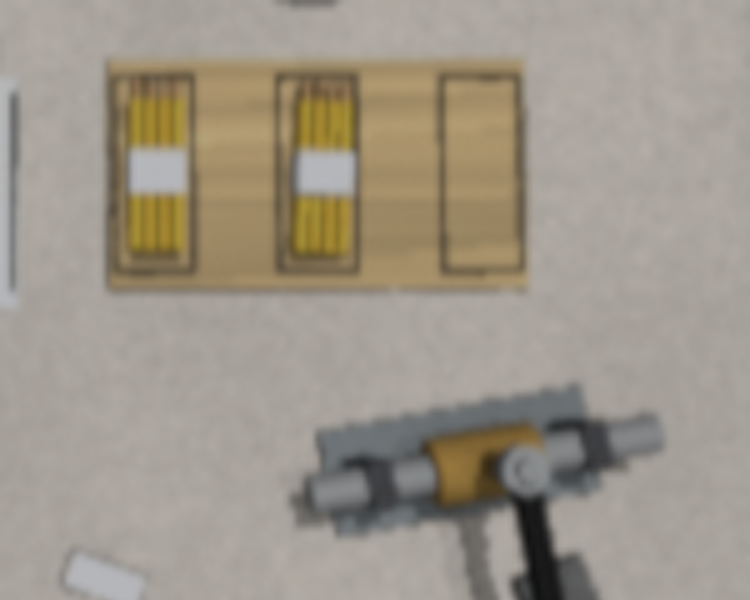

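Both bundles lie centred in their rectangles, at about (157,170) and (325,171) in the crop. The valve is shut and the gripper is well clear, so I'm handing in.

```bash
python3 -c "
from bench import job
print(job.job_done())"
```

```text
the job is handed in; nothing more can be done
None
```

The job is handed in, with no verdict returned: only two bundles were present, both sat in their lanes through a treadle hold of about 6 s, the valve was then shut against its stop, and both now lie centred in their own rectangles, one re-placed after being knocked aside.

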